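Find the heavy side of a sealed eccentric drum and hold it down

ROBOT

A 6-joint arm with a two-finger parallel gripper is mounted at the origin on a cart in front of the work surface, level with it; the furniture and walls round the work are solid. World frame = base frame: x ahead of the robot, y to its left, z up, the work surface at z = 0. Lengths are in m, angles in rad, forces in N, time in s.
With the tool pointing down it reaches from about 0.325 to 0.775 m from the base axis. Payload 5.5 kg.
Tool frame: the origin (TCP) lies at the very end of the fingers, on their centre line; the grasp point (between the pads) lies 19 mm behind it; x points along the fingers, z is the direction in which the jaws open and shut, and the axes are right-handed (so a half turn about x gives the same grasp; the last joint's range is limited). The gripper opens to 85 mm and grips with 20 to 120 N. Pads are 22 mm wide; open, the fingers measure 114 mm over their backs; the gripper's body (76 mm by 85 mm) begins 54 mm behind the grasp point. The pads swing forward as they close: fully open they stand 13 mm farther back than shut.
Start: joints at [1.28, 0.091, 1.231, -0, 1.82, -0.057], TCP at [0.139, 0.584, 0.231] pointing down, gripper open.
Joint ranges: [-2.87, 2.87], [-0.86, 2.18], [0.17, 2.46], [-1.51, 4.65], [0.06, 2.69], [-2.65, 2.65]. Speed limits (rad/s): [2.57, 2.57, 3.01, 3.14, 3.14, 3.14].

INTERFACE

Orientations are given as a rotation vector (axis times angle).
In Python, from cell import env gives the robot as it stands.
- The arm moves only by the tool arm_command, never from a script. Its arguments are lists of equal length, an entry for each row: "xyz": the shift along the tool's x, y, z in m, a list of three; "rot": the turn, a rotation vector about the tool's x, y, z in rad, a list of three. In form: {"xyz": [[x, y, z], ...], "rot": [[rx, ry, rz], ...]}. A call has 1 to 12 rows; each row is the pose to reach, as a shift and turn from the pose commanded when the call began, along the tool's axes at that moment; what a row does not reach only later rows make up. A row lasts 1/12 s, in which the tool goes at most 41.7 mm and 7.16 degrees, less where a joint would pass 70% of its speed; a pose out of reach is approached as far as the arm can. A call with a gripper value outside its range is refused whole. "claw" is the opening, from 0 (shut) to 1 (fully open), set as the call begins (left out, the last holds). The fingers move at their own pace and stop on an object; the grip force is fixed at half the most. Time passes only in rows, so rows that repeat a pose let the fingers close. It gives the time, the measured TCP pose, the force and the opening at its end, in the units of the state.
- env.read_state(): the state, without advancing time (a new reading comes with each control period).
- env.snapshot(name): name is "side" or "top"; returns (picture, depth): 384x512x3 uint8, red, green, blue; 384x512 float32, m along the optical axis (not along the pixel's ray), 0 where there is no reading.
- env.camera_model(name): a dict with "mtx" (3x3 intrinsics, pixels), "view" (4x4, takes a point from world to camera coordinates). Camera axes: x right, y down, z forward; pixel columns grow to the right and rows downward; lengths in m; the calibration is good to about 2 mm. A picture is of the moment at which its call begins. camera_model takes no time and is no camera call.
- env.sign_off(): hands the job in, once; it reports no verdict.
The state is a dict: "time_s": time; "joint_positions": joint angles; "qvel": joint speeds; "tau": joint torques, N m; "ee_pos": TCP position; "tcp_rot": TCP orientation; "wrist_force": force on the tool from outside, world axes, zero at the start; "torque": the same for the moment, N m; "finger_gap": opening from 0.0 (shut) to 1.0 (fully open).
Only numpy, scipy, OpenCV 4.12 (cv2) and the standard library are available. Lean on these libraries where they do the work, as an engineer would, in place of code of your own. Each camera call takes 0.05 s, during which the arm holds its last target.

TASK

The sealed drum on the bearing stand has its eccentric weight hidden somewhere off-centre inside, and the bearing is too stiff for it to swing down by itself. Take the crank handle and turn the drum at least once right round, feeling where it is heavy to lift, then bring the heavy side straight to the bottom and finish there still gripping the handle, keeping the drum still, so that its locking screw can be fitted. Do not disturb the oil bottle, the tape roll or the padlock.

Things in the scene. Friction and masses are not known exactly. Their poses are not given: they have to be found in the camera images.
- stand: grey bearing stand fixed to the bench: foot plate 85 x 150 x 14 mm, column and round bearing housing behind the drum; origin on the underside, 10 mm behind the centre of the foot plate; x points along the axle away from the handle side (the drum and the handle lie on the -x side, towards the robot), z up
- drum_axle (a point): point on the level axle (x) at the centre of the front face of the plain closed aluminium drum (150 mm across, 46 mm deep, lying to +x of this point), 155 mm above the bench, 80 mm to -x of the stand's origin; axes as the stand's; in front of the face only a hub cap and screw heads up to 4 mm high
- drum (a joint): angle a of the drum about the axle, rad, no stops: 0 = crank handle straight up, growing clockwise as seen from the robot (towards the stand's -y, then down); handle_grip from drum_axle = (-0.065, -0.055 sin a, 0.055 cos a) m in the stand's axes. The bearing drags with a steady 0.3 N m either way and holds the drum where it is left. Nothing outside shows where the weight sits
- crank_handle: black round crank grip, 22 mm in diameter, 88 mm long, parallel to the axle and 55 mm from it, standing out from the drum's face towards the robot; it revolves freely on its pin, so a gripper pointing down can keep its attitude while carrying it right round; origin on its centre line at the drum end, 12 mm in front of the face
- handle_grip (a point): the place to grip: on the handle's centre line, 65 mm in front of the drum's face, free all round. Carrying it steadily takes about 5.5 N of bearing drag along the path, plus (heavy side rising) or minus (sinking) up to 3.4 to 4.6 N from the hidden weight, most when the heavy side is level with the axle. The weight's angle from the handle differs each time
- oil_bottle: small oil bottle with a spout, 40 x 40 x 114 mm, standing; origin at the centre of its underside; not part of the job
- tape_roll: roll of tape, 64 x 64 x 18 mm, lying flat; origin at the centre of its underside; not part of the job
- padlock: padlock, 19 x 42 x 66 mm, standing; origin at the centre of its underside; not part of the job

How it is judged:
By the outcome, as a careful person would: the job done as asked, in the order asked, and still so for the second after the job is handed in, while the arm keeps its last pose, push and grip.
It also fails if it takes over 61 s, if anything falls off the work surface, if the arm or the gripper's body presses on something with over 40 N, if the wrist force passes 120 N, or if a joint passes its speed limit or range.

## Working session

There is one attempt and no reset: what is moved stays moved. The work goes in short steps, Python scripts to look and compute and a tool call to move; the robot and the scene stay as the last step left them, time stands still between calls to the robot, and variables do not carry over. Pictures are saved under pics/ and viewed, and the job is handed in when it is done.

Besides the shell and the picture viewer there is one more tool, called after "Request:" in YAML: its name, and indented under it one key for each argument. arm_command: Moves the arm, as the interface text tells. Its arguments: {"type":"object","properties":{"xyz":{"type":"array","items":{"type":"array","items":{"type":"number"}}},"rot":{"type":"array","items":{"type":"array","items":{"type":"number"}}},"claw":{"type":"number"}},"required":["xyz","rot"]}

```bash
mkdir -p pics
cat > h.py <<'E'
import numpy as np, cv2
from cell import env
from scipy.spatial.transform import Rotation as R
np.set_printoptions(precision=4,suppress=True)
def snap(n,f):
    im,d=env.snapshot(n); cv2.imwrite('pics/'+f+'.png',im[:,:,::-1]); np.savez('pics/'+f+'.npz',im=im,d=d); return im,d
def pt(n,u,v,z):
    m=env.camera_model(n);K=np.array(m['mtx']);V=np.array(m['view'])
    return (np.linalg.inv(V)@np.r_[np.linalg.inv(K)@[u*z,v*z,z],1])[:3]
def cloud(n,d):
    m=env.camera_model(n);K=np.array(m['mtx']);V=np.array(m['view'])
    v,u=np.mgrid[:384,:512]; P=np.stack([u*d,v*d,d],-1)@np.linalg.inv(K).T
    Vi=np.linalg.inv(V); return P@Vi[:3,:3].T+Vi[:3,3]
E
python3 - <<'E'
from h import *
for n in('side','top'):
    snap(n,n+'0'); m=env.camera_model(n); print(m)
s=env.read_state();print(s); print(R.from_rotvec(s['tcp_rot']).as_matrix())
E
```

```text
{'mtx': array([[394.4428,   0.    , 250.8252],
       [  0.    , 394.4428, 189.0449],
       [  0.    ,   0.    ,   1.    ]]), 'view': array([[-0.859 , -0.5119,  0.0097,  0.3921],
       [-0.3296,  0.5385, -0.7755,  0.3376],
       [ 0.3918, -0.6694, -0.6313,  0.7999],
       [ 0.    ,  0.    ,  0.    ,  1.    ]])}
{'mtx': array([[392.8427,   0.    , 251.4349],
       [  0.    , 392.8427, 192.9601],
       [  0.    ,   0.    ,   1.    ]]), 'view': array([[-0.313 , -0.9496,  0.0175,  0.0953],
       [-0.7351,  0.2306, -0.6376,  0.5032],
       [ 0.6014, -0.2124, -0.7702,  0.9343],
       [ 0.    ,  0.    ,  0.    ,  1.    ]])}
{'time_s': 0.1, 'joint_positions': array([ 1.2803,  0.0918,  1.2317, -0.    ,  1.8198, -0.0567]), 'qvel': array([ 0.0011, -0.0001, -0.0029, -0.0002,  0.0008, -0.0013]), 'tau': array([  0.0033, -46.0217, -41.9219,   0.0001,   0.0106,  -0.    ]), 'ee_pos': array([0.1389, 0.5834, 0.2303]), 'tcp_rot': array([-1.0363,  1.3122,  1.0346]), 'wrist_force': array([-0.2436, -0.2432, -0.1967]), 'torque': array([-0.0107,  0.0038, -0.0556]), 'finger_gap': 1.0007862413423751}
[[-0.0005 -0.9728  0.2317]
 [-0.0017  0.2317  0.9728]
 [-1.      0.0001 -0.0017]]
```

View pics/side0.png

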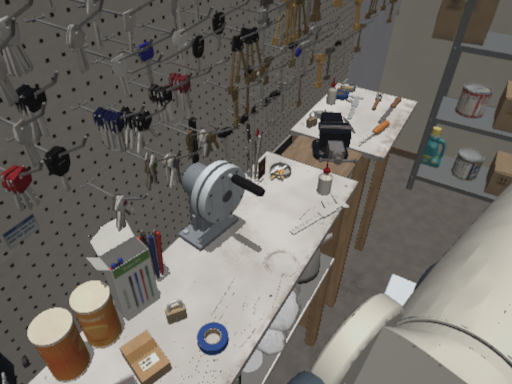

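View pics/top0.png

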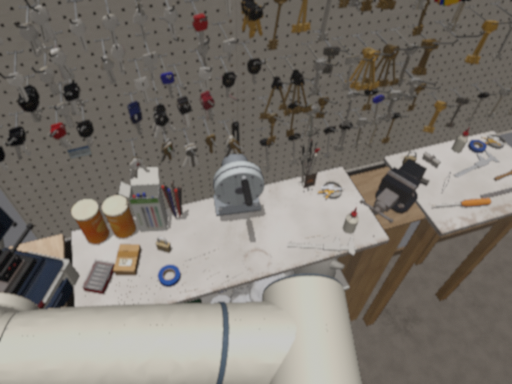

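Run:
```python
from h import *
for n,(a,b,c,d) in {'side':(110,260,150,350),'top':(140,240,190,290)}.items():
    z=np.load(f'pics/{n}0.npz'); im=z['im'][a:b,c:d,::-1]
    cv2.imwrite(f'pics/{n}0z.png',cv2.resize(im,None,fx=4 if n=='side' else 6,fy=4 if n=='side' else 6,interpolation=cv2.INTER_CUBIC))
    P=cloud(n,z['d'])
    for (u,v) in ([(218,195),(205,195),(240,182),(255,190),(262,193),(210,225),(200,235),(324,184),(280,170),(212,338),(176,310)] if n=='side' else [(238,172),(248,182),(250,200),(240,212),(225,190),(258,190),(240,160)]): print(n,u,v,P[v,u])
```

```text
side 218 195 [ 0.5543 -0.0119  0.1737]
side 205 195 [0.5639 0.0236 0.195 ]
side 240 182 [ 0.5086 -0.0358  0.2148]
side 255 190 [ 0.4658 -0.0295  0.2142]
side 262 193 [ 0.4508 -0.0345  0.2086]
side 210 225 [ 0.6116 -0.0459  0.0192]
side 200 235 [ 0.6174 -0.0079  0.0112]
side 324 184 [ 0.4106 -0.3447  0.0407]
side 280 170 [ 0.5685 -0.3697  0.0155]
side 212 338 [ 0.4256  0.2108 -0.0016]
side 176 310 [0.5135 0.2145 0.036 ]
top 238 172 [ 0.5494 -0.037   0.2339]
top 248 182 [ 0.521  -0.0573  0.2158]
top 250 200 [ 0.4551 -0.0415  0.2201]
top 240 212 [ 0.5774 -0.0504  0.0076]
top 225 190 [0.5597 0.0003 0.1577]
top 258 190 [ 0.5405 -0.0956  0.1454]
top 240 160 [ 0.6271 -0.0667  0.1967]
```

View pics/side0z.png

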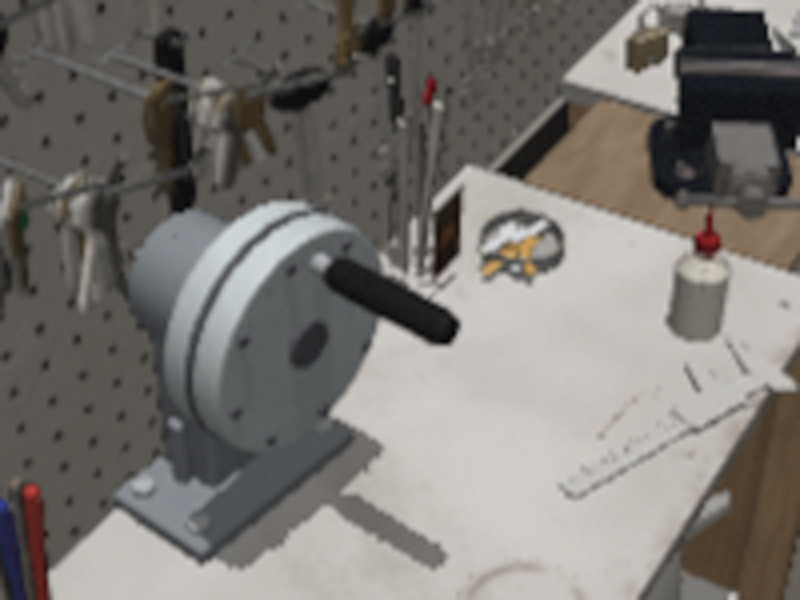

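View pics/top0z.png

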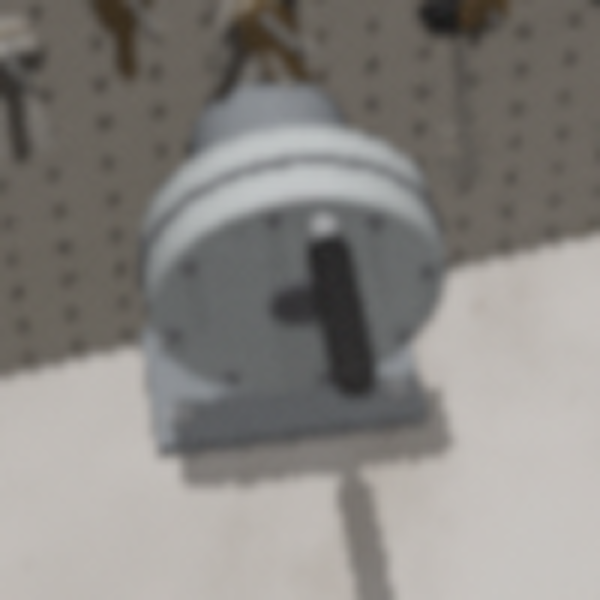

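```bash
cat > fit.py <<'E'
from h import *
import sys
def run(tag):
    H=[];F=[]
    for n in('side','top'):
        z=np.load(f'pics/{n}{tag}.npz'); P=cloud(n,z['d']); im=z['im'].astype(int)
        box=(P[...,0]>.38)&(P[...,0]<.58)&(abs(P[...,1]+.04)<.1)&(P[...,2]>.06)&(P[...,2]<.25)&(z['d']>0)
        dark=im.max(-1)<60
        h=box&cv2.erode((dark).astype('uint8'),np.ones((2,2))).astype(bool)&(P[...,0]<.52)
        f=box&(im.min(-1)>80)&cv2.erode((box&~dark).astype('uint8'),np.ones((3,3))).astype(bool)
        H.append(P[h]);F.append(P[f]); print(n,h.sum(),f.sum())
        Q=P[h]; 
        if len(Q)>5: c=np.median(Q,0);u=np.linalg.svd(Q-Q.mean(0))[2][0];print(' handle',c,u*np.sign(u[0]),Q.min(0),Q.max(0))
    for Q in F+[np.vstack(F)]:
        g=np.random.default_rng(0);best=None
        for _ in range(400):
            a,b,c=Q[g.choice(len(Q),3,replace=False)];nn=np.cross(b-a,c-a);l=np.linalg.norm(nn)
            if l<1e-6: continue
            nn/=l;k=abs((Q-a)@nn)<.003
            if best is None or k.sum()>best.sum():best=k
        q=Q[best];c=q.mean(0);nn=np.linalg.svd(q-c)[2][2];nn*=np.sign(nn[0])
        print('plane',len(q),nn,c,'yaw',np.arctan2(nn[1],nn[0]),q.min(0),q.max(0))
run(sys.argv[1])
E
python3 fit.py 0
```

```text
side 216 1448
 handle [ 0.484  -0.0335  0.2157] [ 0.9907 -0.1334  0.0282] [ 0.4493 -0.0484  0.2055] [ 0.5199 -0.0249  0.2205]
top 131 1219
 handle [ 0.483  -0.0408  0.2198] [ 0.9902 -0.1282  0.0559] [ 0.4492 -0.0539  0.2031] [ 0.5197 -0.0306  0.2238]
plane 1131 [ 0.9884 -0.1515 -0.0051] [ 0.5534 -0.0235  0.162 ] yaw -0.15207698570280415 [ 0.5402 -0.1026  0.088 ] [0.565  0.0358 0.2298]
plane 930 [ 0.9891 -0.1469 -0.0036] [ 0.5521 -0.0364  0.169 ] yaw -0.14743169884013532 [ 0.54   -0.1108  0.0899] [0.5644 0.0292 0.2331]
plane 2049 [ 0.9887 -0.1495 -0.0074] [ 0.5529 -0.0293  0.1653] yaw -0.1500835466806889 [ 0.54   -0.1108  0.088 ] [0.5655 0.0358 0.2331]
```

```bash
cat > fit2.py <<'E'
from h import *
import sys
from scipy.optimize import least_squares
yaw=-.15; S=np.array([[np.cos(yaw),-np.sin(yaw),0],[np.sin(yaw),np.cos(yaw),0],[0,0,1]]) # stand axes columns
def run(tag):
    allq=[];rim=[]
    for n in('side','top'):
        z=np.load(f'pics/{n}{tag}.npz'); P=cloud(n,z['d']); im=z['im'].astype(int)
        box=(P[...,0]>.4)&(P[...,0]<.53)&(abs(P[...,1]+.04)<.1)&(P[...,2]>.06)&(P[...,2]<.25)&(z['d']>0)
        h=box&(im.max(-1)<70); Q=P[h]@S
        f=lambda p,Q:np.hypot(Q[:,1]-p[0],Q[:,2]-p[1])-.011
        r=least_squares(f,[-.04+.07,.205],args=(Q,),loss='soft_l1',f_scale=.002)
        print(n,'handle stand-frame y,z',r.x,len(Q),'x range',np.percentile(Q[:,0],[1,99])); allq.append(Q)
        # face region
        Qa=P@S; xf=.5529*np.cos(yaw)+(-.0293)*np.sin(yaw)
        m=(abs(Qa[...,0]-xf)<.006)&(abs(Qa[...,1]-.045)<.1)&(Qa[...,2]>.07)&(Qa[...,2]<.24)
        m=cv2.morphologyEx(m.astype('uint8'),cv2.MORPH_OPEN,np.ones((3,3)))
        # ray-cast mask hull boundary onto face plane
        c=max(cv2.findContours(m,cv2.RETR_EXTERNAL,cv2.CHAIN_APPROX_NONE)[0],key=cv2.contourArea)
        hull=cv2.convexHull(c)[:,0]; 
        cm=env.camera_model(n);K=cm['mtx'];V=cm['view'];C=-V[:3,:3].T@V[:3,3]
        d=(np.c_[hull,np.ones(len(hull))]@np.linalg.inv(K).T)@V[:3,:3]; C=C@S;d=d@S
        q=C+d*((xf-C[0])/d[:,0])[:,None]
        r=least_squares(lambda p:np.hypot(q[:,1]-p[0],q[:,2]-p[1])-p[2],[.045,.155,.075],loss='soft_l1',f_scale=.002)
        print('  face circle y,z,r',r.x,'xf',xf)
    r=least_squares(f,[.03,.205],args=(np.vstack(allq),),loss='soft_l1',f_scale=.002);print('both',r.x)
run(sys.argv[1])
E
python3 fit2.py 0
```

```text
side handle stand-frame y,z [0.0328 0.2075] 288 x range [0.45   0.5295]
  face circle y,z,r [0.0481 0.1585 0.0758] xf 0.5510700662723141
top handle stand-frame y,z [0.0299 0.2102] 178 x range [0.4505 0.5283]
  face circle y,z,r [0.0422 0.1614 0.075 ] xf 0.5510700662723141
both [0.0317 0.2088]
```

Request:
arm_command:
  xyz:
    - [-0.01,-0.015,-0.016]
    - [-0.02,-0.035,-0.038]
    - [-0.03,-0.055,-0.06]
    - [-0.03,-0.077,-0.084]
    - [-0.03,-0.099,-0.108]
    - [-0.03,-0.121,-0.132]
    - [-0.03,-0.143,-0.156]
    - [-0.03,-0.165,-0.18]
    - [-0.03,-0.187,-0.204]
    - [-0.03,-0.209,-0.228]
    - [-0.03,-0.231,-0.252]
    - [-0.03,-0.253,-0.276]
  rot:
    - [0,0,0]
    - [0,0,0]
    - [0,0,0]
    - [-0.01,0,0]
    - [-0.02,0,0]
    - [-0.03,0,0]
    - [-0.04,0,0]
    - [-0.05,0,0]
    - [-0.06,0,0]
    - [-0.07,0,0]
    - [-0.084,0,0]
    - [-0.084,0,0]
  claw: 1.0

```text
time_s: 1.1
ee_pos: [0.3215, 0.2551, 0.2609]
tcp_rot: [-1.099, 1.276, 1.099]
wrist_force: [0.6, 0.0, -0.2]
finger_gap: 0.999
```

```bash
cat > st.py <<'E'
from h import *
s=env.read_state();M=R.from_rotvec(s['tcp_rot']).as_matrix();print(s['time_s'],s['ee_pos'],s['wrist_force'],s['finger_gap'],s['qvel']);print(s['joint_positions']);print(M)
g=np.array([.4852,-.0413,.26]);print('toolshift to pre',M.T@(g-s['ee_pos']), 'yaw need', np.pi/2-.15-np.arctan2(M[1,2],M[0,2]))
E
python3 st.py
```

```text
1.1 [0.3215 0.2551 0.2609] [ 0.586   0.0112 -0.1859] 0.9985237035691221 [-0.9457 -0.2052  0.1534 -0.0012  0.0479 -0.9155]
[ 0.5879 -0.4097  1.6265  0.      1.925  -0.8342]
[[-0.0002 -0.989   0.1482]
 [-0.0002  0.1482  0.989 ]
 [-1.      0.0002 -0.0002]]
toolshift to pre [ 0.0009 -0.2059 -0.2689] yaw need -0.0012576474083103584
```

Request:
arm_command:
  xyz:
    - [0,-0.02,-0.026]
    - [0,-0.04,-0.052]
    - [0,-0.06,-0.078]
    - [0,-0.08,-0.104]
    - [0,-0.1,-0.13]
    - [0,-0.12,-0.156]
    - [0,-0.14,-0.182]
    - [0,-0.16,-0.208]
    - [0,-0.178,-0.232]
    - [0,-0.193,-0.252]
    - [0,-0.202,-0.264]
    - [0,-0.206,-0.269]
  rot:
    - [0,0,0]
    - [0,0,0]
    - [0,0,0]
    - [0,0,0]
    - [0,0,0]
    - [0,0,0]
    - [0,0,0]
    - [0,0,0]
    - [0,0,0]
    - [0,0,0]
    - [0,0,0]
    - [0,0,0]

```text
time_s: 2.1
ee_pos: [0.4852, -0.0421, 0.2602]
tcp_rot: [-1.096, 1.279, 1.097]
wrist_force: [-0.4, 0.7, -1.0]
finger_gap: 0.993
```

Request:
arm_command:
  xyz:
    - [0,0,0]
    - [0,0,0]
    - [0,0,0]
  rot:
    - [0,0,0]
    - [0,0,0]
    - [0,0,0]

```text
time_s: 2.35
ee_pos: [0.4844, -0.0392, 0.2614]
tcp_rot: [-1.099, 1.276, 1.099]
wrist_force: [0.0, -0.3, -1.4]
finger_gap: 0.999
```

```bash
python3 st.py
python3 - <<'E'
from h import *
for n in('side','top'):
    im,d=snap(n,n+'1'); 
    m=env.camera_model(n);K=m['mtx'];V=m['view']
    z=im[110:260,150:350] if n=='side' else im[140:240,190:290]
    cv2.imwrite(f'pics/{n}1z.png',cv2.resize(z[:,:,::-1],None,fx=4,fy=4))
E
```

```text
2.35 [ 0.4844 -0.0392  0.2614] [ 0.0307 -0.3255 -1.364 ] 0.998992450457003 [ 0.007  -0.0074 -0.0038 -0.0025 -0.0011 -0.0034]
[-0.1511 -0.2063  1.4634  0.0004  1.8846 -1.573 ]
[[-0.     -0.989   0.1482]
 [ 0.0004  0.1482  0.989 ]
 [-1.      0.0001  0.0004]]
toolshift to pre [ 0.0014 -0.0011 -0.0019] yaw need -0.0012387765458399258
```

View pics/side1z.png

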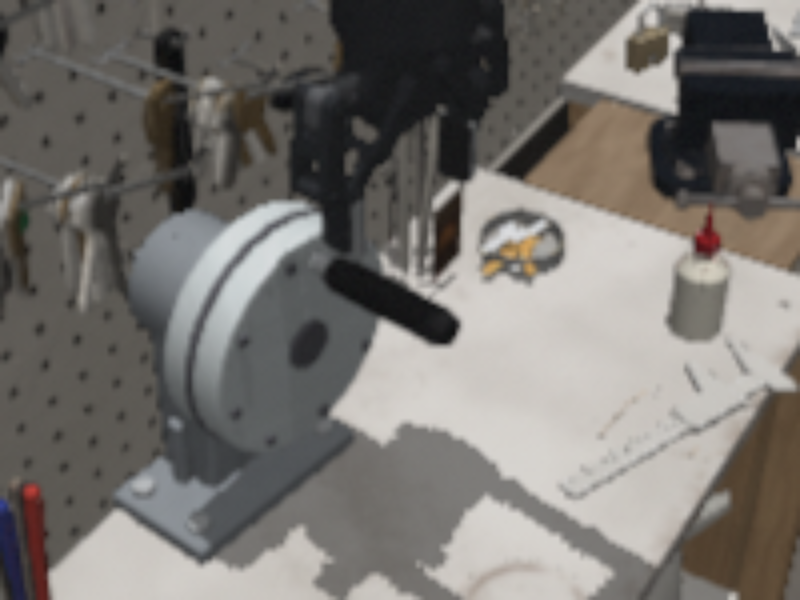

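View pics/top1z.png

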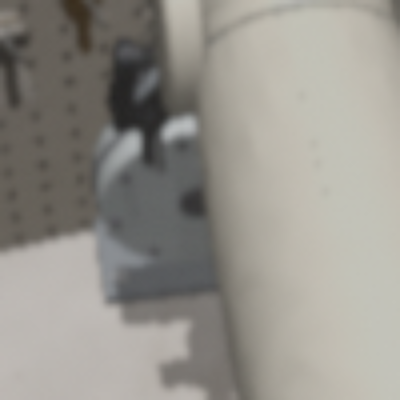

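Request:
arm_command:
  xyz:
    - [0.006,0,-0.001]
    - [0.015,0,-0.002]
    - [0.025,0,-0.002]
    - [0.035,0,-0.002]
    - [0.045,0,-0.002]
    - [0.055,0,-0.002]
    - [0.064,0,-0.002]
    - [0.069,0,-0.002]
    - [0.072,0,-0.002]
    - [0.072,0,-0.002]
    - [0.072,0,-0.002]
    - [0.072,0,-0.002]
  rot:
    - [0,0,0]
    - [0,0,0]
    - [0,0,0]
    - [0,0,0]
    - [0,0,0]
    - [0,0,0]
    - [0,0,0]
    - [0,0,0]
    - [0,0,0]
    - [0,0,0]
    - [0,0,0]
    - [0,0,0]

```text
time_s: 3.45
ee_pos: [0.4847, -0.0422, 0.19]
tcp_rot: [-1.099, 1.276, 1.097]
wrist_force: [0.4, 0.2, 0.1]
finger_gap: 0.997
```

Request:
arm_command:
  xyz:
    - [0,0,0]
    - [0,0,0]
  rot:
    - [0,0,0]
    - [0,0,0]

```text
time_s: 3.62
ee_pos: [0.4847, -0.0422, 0.1899]
tcp_rot: [-1.099, 1.276, 1.097]
wrist_force: [0.5, 0.0, 0.0]
finger_gap: 1.002
```

Request:
arm_command:
  xyz:
    - [0,0,0]
    - [0,0,0]
  rot:
    - [0,0,0]
    - [0,0,0]

```text
time_s: 3.78
ee_pos: [0.4845, -0.0421, 0.1895]
tcp_rot: [-1.098, 1.276, 1.098]
wrist_force: [0.5, -0.6, -1.3]
finger_gap: 1.002
```

Request:
arm_command:
  xyz:
    - [0,0,0]
  rot:
    - [0,0,0]

```text
time_s: 3.87
ee_pos: [0.4845, -0.0421, 0.1894]
tcp_rot: [-1.098, 1.276, 1.098]
wrist_force: [-0.0, 0.3, 0.7]
finger_gap: 0.998
```

Request:
arm_command:
  xyz:
    - [0,0,0]
    - [0,0,0]
    - [0,0,0]
    - [0,0,0]
    - [0,0,0]
    - [0,0,0]
    - [0,0,0]
    - [0,0,0]
  rot:
    - [0,0,0]
    - [0,0,0]
    - [0,0,0]
    - [0,0,0]
    - [0,0,0]
    - [0,0,0]
    - [0,0,0]
    - [0,0,0]
  claw: 0.0

```text
time_s: 4.53
ee_pos: [0.4844, -0.0417, 0.1894]
tcp_rot: [-1.098, 1.276, 1.099]
wrist_force: [0.2, 3.8, 0.7]
finger_gap: 0.24
```

```bash
python3 st.py
python3 - <<'E'
from h import *
for n in('side',):
    im,d=snap(n,n+'2'); 
    z=im[110:260,150:350]
    cv2.imwrite(f'pics/{n}2z.png',cv2.resize(z[:,:,::-1],None,fx=4,fy=4))
E
```

```text
4.5333 [ 0.4844 -0.0417  0.1894] [0.1989 3.8122 0.6922] 0.23962952107028915 [-0.0006 -0.0002 -0.0016 -0.0015 -0.0001  0.0014]
[-0.1564 -0.2212  1.6037  0.0008  1.7591 -1.5776]
[[ 0.0001 -0.9889  0.1488]
 [ 0.0008  0.1488  0.9889]
 [-1.      0.      0.0008]]
toolshift to pre [-0.0706 -0.0007  0.0006] yaw need -0.0006159765354083468
```

View pics/side2z.png

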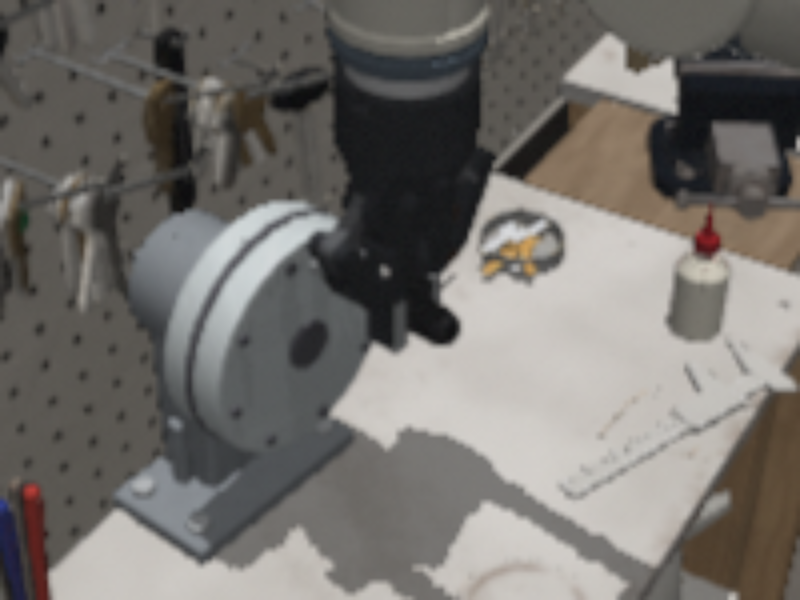

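```bash
cat > gen.py <<'E'
import numpy as np,sys
def gen(a0,a1,nc,rows=6,r=.055):
    A=np.linspace(a0,a1,nc*rows+1)
    X=np.round(-r*np.cos(A),4);Z=np.round(-r*np.sin(A),4)
    for k in range(nc):
        i=k*rows
        print(round(A[i+rows],3),[[round(float(X[j]-X[i]),4),0,round(float(Z[j]-Z[i]),4)] for j in range(i+1,i+rows+1)])
if __name__=='__main__': gen(*map(float,sys.argv[1:3]),int(sys.argv[3]),int(sys.argv[4]))
E
python3 gen.py 0.255 0.7786 2 6
```

```text
0.517 [[0.0006, 0, -0.0023], [0.0014, 0, -0.0046], [0.0022, 0, -0.0068], [0.0032, 0, -0.009], [0.0042, 0, -0.0112], [0.0054, 0, -0.0133]]
0.779 [[0.0012, 0, -0.002], [0.0025, 0, -0.004], [0.0039, 0, -0.006], [0.0054, 0, -0.0079], [0.007, 0, -0.0097], [0.0086, 0, -0.0114]]
```

Request:
arm_command:
  xyz:
    - [0.0006,0,-0.0023]
    - [0.0014,0,-0.0046]
    - [0.0022,0,-0.0068]
    - [0.0032,0,-0.009]
    - [0.0042,0,-0.0112]
    - [0.0054,0,-0.0133]
  rot:
    - [0,0,0]
    - [0,0,0]
    - [0,0,0]
    - [0,0,0]
    - [0,0,0]
    - [0,0,0]

```text
time_s: 5.08
ee_pos: [0.4826, -0.0543, 0.1848]
tcp_rot: [-1.098, 1.274, 1.099]
wrist_force: [-1.0, 6.2, 4.2]
finger_gap: 0.236
```

Request:
arm_command:
  xyz:
    - [0.0012,0,-0.002]
    - [0.0025,0,-0.004]
    - [0.0039,0,-0.006]
    - [0.0054,0,-0.0079]
    - [0.007,0,-0.0097]
    - [0.0086,0,-0.0114]
  rot:
    - [0,0,0]
    - [0,0,0]
    - [0,0,0]
    - [0,0,0]
    - [0,0,0]
    - [0,0,0]

```text
time_s: 5.58
ee_pos: [0.4808, -0.0663, 0.1766]
tcp_rot: [-1.099, 1.275, 1.098]
wrist_force: [-2.4, 3.6, 6.6]
finger_gap: 0.235
```

```bash
python3 st.py; python3 gen.py 0.779 2.35 6 6
```

```text
5.5833 [ 0.4808 -0.0663  0.1766] [-2.433   3.6041  6.5956] 0.23468618210826125 [-0.0425 -0.0011  0.0347 -0.0022 -0.0343 -0.0408]
[-0.2075 -0.2249  1.6294  0.0006  1.7359 -1.6289]
[[ 0.0014 -0.9889  0.1488]
 [ 0.0003  0.1488  0.9889]
 [-1.     -0.0013  0.0005]]
toolshift to pre [-0.0834 -0.0007  0.0254] yaw need -0.0006602057805471517
1.041 [[0.0017, 0, -0.0017], [0.0035, 0, -0.0033], [0.0053, 0, -0.0048], [0.0073, 0, -0.0063], [0.0093, 0, -0.0076], [0.0113, 0, -0.0089]]
1.303 [[0.0021, 0, -0.0011], [0.0042, 0, -0.0022], [0.0064, 0, -0.0032], [0.0087, 0, -0.0041], [0.0109, 0, -0.0048], [0.0132, 0, -0.0055]]
1.565 [[0.0024, 0, -0.0006], [0.0047, 0, -0.0011], [0.0071, 0, -0.0015], [0.0095, 0, -0.0018], [0.0119, 0, -0.0019], [0.0143, 0, -0.002]]
1.826 [[0.0024, 0, 0.0], [0.0047, 0, 0.0002], [0.0071, 0, 0.0004], [0.0095, 0, 0.0008], [0.0119, 0, 0.0012], [0.0142, 0, 0.0018]]
2.088 [[0.0023, 0, 0.0006], [0.0046, 0, 0.0014], [0.0068, 0, 0.0023], [0.009, 0, 0.0032], [0.0112, 0, 0.0043], [0.0133, 0, 0.0054]]
2.35 [[0.0021, 0, 0.0012], [0.0041, 0, 0.0026], [0.006, 0, 0.004], [0.0079, 0, 0.0054], [0.0097, 0, 0.007], [0.0114, 0, 0.0087]]
```

Request:
arm_command:
  xyz:
    - [0.0017,0,-0.0017]
    - [0.0035,0,-0.0033]
    - [0.0053,0,-0.0048]
    - [0.0073,0,-0.0063]
    - [0.0093,0,-0.0076]
    - [0.0113,0,-0.0089]
  rot:
    - [0,0,0]
    - [0,0,0]
    - [0,0,0]
    - [0,0,0]
    - [0,0,0]
    - [0,0,0]

```text
time_s: 6.08
ee_pos: [0.4794, -0.0758, 0.1654]
tcp_rot: [-1.099, 1.276, 1.096]
wrist_force: [-2.6, 1.0, 5.9]
finger_gap: 0.237
```

Request:
arm_command:
  xyz:
    - [0.0021,0,-0.0011]
    - [0.0042,0,-0.0022]
    - [0.0064,0,-0.0032]
    - [0.0087,0,-0.0041]
    - [0.0109,0,-0.0048]
    - [0.0132,0,-0.0055]
  rot:
    - [0,0,0]
    - [0,0,0]
    - [0,0,0]
    - [0,0,0]
    - [0,0,0]
    - [0,0,0]

```text
time_s: 6.58
ee_pos: [0.4785, -0.082, 0.152]
tcp_rot: [-1.1, 1.278, 1.095]
wrist_force: [-4.1, -2.6, 6.1]
finger_gap: 0.236
```

Request:
arm_command:
  xyz:
    - [0.0024,0,-0.0006]
    - [0.0047,0,-0.0011]
    - [0.0071,0,-0.0015]
    - [0.0095,0,-0.0018]
    - [0.0119,0,-0.0019]
    - [0.0143,0,-0.002]
  rot:
    - [0,0,0]
    - [0,0,0]
    - [0,0,0]
    - [0,0,0]
    - [0,0,0]
    - [0,0,0]

```text
time_s: 7.08
ee_pos: [0.4781, -0.0844, 0.1369]
tcp_rot: [-1.099, 1.279, 1.095]
wrist_force: [-3.4, -5.5, 3.5]
finger_gap: 0.236
```

```bash
python3 st.py
```

```text
7.0833 [ 0.4781 -0.0844  0.1369] [-3.3935 -5.5206  3.4973] 0.23557387258730733 [-0.0017  0.0076  0.0467  0.0003 -0.0532 -0.0025]
[-0.2427 -0.2194  1.6949 -0.0031  1.6653 -1.6624]
[[ 0.0001 -0.9886  0.1508]
 [-0.0032  0.1508  0.9886]
 [-1.     -0.0005 -0.0032]]
toolshift to pre [-0.1233 -0.0006  0.0433] yaw need 0.001360295037582837
```

Request:
arm_command:
  xyz:
    - [0.0024,0,0.0]
    - [0.0047,0,0.0002]
    - [0.0071,0,0.0004]
    - [0.0095,0,0.0008]
    - [0.0119,0,0.0012]
    - [0.0142,0,0.0018]
  rot:
    - [0,0,0]
    - [0,0,0]
    - [0,0,0]
    - [0,0,0]
    - [0,0,0]
    - [0,0,0]

```text
time_s: 7.58
ee_pos: [0.4783, -0.0828, 0.122]
tcp_rot: [-1.099, 1.28, 1.095]
wrist_force: [-2.1, -5.5, 1.3]
finger_gap: 0.236
```

Request:
arm_command:
  xyz:
    - [0.0023,0,0.0006]
    - [0.0046,0,0.0014]
    - [0.0068,0,0.0023]
    - [0.009,0,0.0032]
    - [0.0112,0,0.0043]
    - [0.0133,0,0.0054]
  rot:
    - [0,0,0]
    - [0,0,0]
    - [0,0,0]
    - [0,0,0]
    - [0,0,0]
    - [0,0,0]

```text
time_s: 8.08
ee_pos: [0.4791, -0.0772, 0.1082]
tcp_rot: [-1.099, 1.279, 1.096]
wrist_force: [-0.7, -5.7, -1.6]
finger_gap: 0.239
```

Request:
arm_command:
  xyz:
    - [0.0021,0,0.0012]
    - [0.0041,0,0.0026]
    - [0.006,0,0.004]
    - [0.0079,0,0.0054]
    - [0.0097,0,0.007]
    - [0.0114,0,0.0087]
  rot:
    - [0,0,0]
    - [0,0,0]
    - [0,0,0]
    - [0,0,0]
    - [0,0,0]
    - [0,0,0]

```text
time_s: 8.58
ee_pos: [0.4805, -0.0682, 0.0965]
tcp_rot: [-1.099, 1.279, 1.097]
wrist_force: [1.1, -5.4, -3.7]
finger_gap: 0.237
```

```bash
python3 st.py; python3 gen.py 2.35 3.921 6 6
```

```text
8.5833 [ 0.4805 -0.0682  0.0965] [ 1.1377 -5.4034 -3.7071] 0.2370067245949708 [ 0.0434  0.0099  0.0302  0.0005 -0.0381  0.043 ]
[-0.2094 -0.206   1.7549 -0.0023  1.593  -1.6294]
[[-0.0009 -0.9886  0.1503]
 [-0.0022  0.1503  0.9886]
 [-1.      0.0005 -0.0023]]
toolshift to pre [-0.1635 -0.0006  0.0269] yaw need 0.0008799228235603085
2.612 [[0.0017, 0, 0.0017], [0.0033, 0, 0.0035], [0.0048, 0, 0.0053], [0.0063, 0, 0.0073], [0.0076, 0, 0.0093], [0.0089, 0, 0.0113]]
2.874 [[0.0011, 0, 0.0021], [0.0022, 0, 0.0042], [0.0032, 0, 0.0064], [0.0041, 0, 0.0087], [0.0049, 0, 0.0109], [0.0055, 0, 0.0132]]
3.136 [[0.0006, 0, 0.0024], [0.0011, 0, 0.0047], [0.0015, 0, 0.0071], [0.0018, 0, 0.0095], [0.0019, 0, 0.0119], [0.002, 0, 0.0143]]
3.397 [[0.0, 0, 0.0024], [-0.0002, 0, 0.0048], [-0.0004, 0, 0.0071], [-0.0008, 0, 0.0095], [-0.0012, 0, 0.0119], [-0.0018, 0, 0.0142]]
3.659 [[-0.0006, 0, 0.0023], [-0.0014, 0, 0.0046], [-0.0023, 0, 0.0068], [-0.0032, 0, 0.009], [-0.0043, 0, 0.0112], [-0.0054, 0, 0.0133]]
3.921 [[-0.0012, 0, 0.0021], [-0.0026, 0, 0.0041], [-0.004, 0, 0.006], [-0.0055, 0, 0.0079], [-0.007, 0, 0.0097], [-0.0087, 0, 0.0115]]
```

Request:
arm_command:
  xyz:
    - [0.0017,0,0.0017]
    - [0.0033,0,0.0035]
    - [0.0048,0,0.0053]
    - [0.0063,0,0.0073]
    - [0.0076,0,0.0093]
    - [0.0089,0,0.0113]
  rot:
    - [0,0,0]
    - [0,0,0]
    - [0,0,0]
    - [0,0,0]
    - [0,0,0]
    - [0,0,0]

```text
time_s: 9.08
ee_pos: [0.4822, -0.0563, 0.0876]
tcp_rot: [-1.098, 1.278, 1.098]
wrist_force: [1.6, -4.4, -3.8]
finger_gap: 0.234
```

Request:
arm_command:
  xyz:
    - [0.0011,0,0.0021]
    - [0.0022,0,0.0042]
    - [0.0032,0,0.0064]
    - [0.0041,0,0.0087]
    - [0.0049,0,0.0109]
    - [0.0055,0,0.0132]
  rot:
    - [0,0,0]
    - [0,0,0]
    - [0,0,0]
    - [0,0,0]
    - [0,0,0]
    - [0,0,0]

```text
time_s: 9.58
ee_pos: [0.4842, -0.0427, 0.0824]
tcp_rot: [-1.098, 1.277, 1.098]
wrist_force: [2.7, -3.3, -7.6]
finger_gap: 0.236
```

Request:
arm_command:
  xyz:
    - [0.0006,0,0.0024]
    - [0.0011,0,0.0047]
    - [0.0015,0,0.0071]
    - [0.0018,0,0.0095]
    - [0.0019,0,0.0119]
    - [0.002,0,0.0143]
  rot:
    - [0,0,0]
    - [0,0,0]
    - [0,0,0]
    - [0,0,0]
    - [0,0,0]
    - [0,0,0]

```text
time_s: 10.08
ee_pos: [0.4864, -0.0283, 0.0809]
tcp_rot: [-1.098, 1.276, 1.099]
wrist_force: [3.0, -2.3, -7.6]
finger_gap: 0.235
```

Request:
arm_command:
  xyz:
    - [0.0,0,0.0024]
    - [-0.0002,0,0.0048]
    - [-0.0004,0,0.0071]
    - [-0.0008,0,0.0095]
    - [-0.0012,0,0.0119]
    - [-0.0018,0,0.0142]
  rot:
    - [0,0,0]
    - [0,0,0]
    - [0,0,0]
    - [0,0,0]
    - [0,0,0]
    - [0,0,0]

```text
time_s: 10.58
ee_pos: [0.4885, -0.0143, 0.0832]
tcp_rot: [-1.098, 1.276, 1.098]
wrist_force: [0.4, -1.2, -5.9]
finger_gap: 0.237
```

Request:
arm_command:
  xyz:
    - [-0.0006,0,0.0023]
    - [-0.0014,0,0.0046]
    - [-0.0023,0,0.0068]
    - [-0.0032,0,0.009]
    - [-0.0043,0,0.0112]
    - [-0.0054,0,0.0133]
  rot:
    - [0,0,0]
    - [0,0,0]
    - [0,0,0]
    - [0,0,0]
    - [0,0,0]
    - [0,0,0]

```text
time_s: 11.08
ee_pos: [0.4905, -0.0015, 0.0888]
tcp_rot: [-1.098, 1.277, 1.098]
wrist_force: [-3.5, -4.1, -1.0]
finger_gap: 0.23
```

Request:
arm_command:
  xyz:
    - [-0.0012,0,0.0021]
    - [-0.0026,0,0.0041]
    - [-0.004,0,0.006]
    - [-0.0055,0,0.0079]
    - [-0.007,0,0.0097]
    - [-0.0087,0,0.0115]
  rot:
    - [0,0,0]
    - [0,0,0]
    - [0,0,0]
    - [0,0,0]
    - [0,0,0]
    - [0,0,0]

```text
time_s: 11.58
ee_pos: [0.492, 0.0093, 0.0975]
tcp_rot: [-1.099, 1.278, 1.097]
wrist_force: [-3.2, -5.5, -0.0]
finger_gap: 0.234
```

```bash
python3 st.py; python3 gen.py 3.921 5.491 6 6; python3 gen.py 5.491 7.062 6 6
```

```text
11.5833 [0.492  0.0093 0.0975] [-3.2053 -5.483  -0.0375] 0.2337680867372115 [ 0.0441  0.0025 -0.0383 -0.0024  0.0363  0.0424]
[-0.0492 -0.187   1.7366 -0.0016  1.5924 -1.4696]
[[-0.0005 -0.9887  0.1499]
 [-0.0016  0.1499  0.9887]
 [-1.      0.0003 -0.0017]]
toolshift to pre [-0.1624 -0.0008 -0.0513] yaw need 0.00042338605921998784
4.183 [[-0.0017, 0, 0.0016], [-0.0035, 0, 0.0032], [-0.0054, 0, 0.0047], [-0.0073, 0, 0.0062], [-0.0093, 0, 0.0075], [-0.0113, 0, 0.0088]]
4.444 [[-0.0021, 0, 0.0011], [-0.0042, 0, 0.0022], [-0.0064, 0, 0.0032], [-0.0087, 0, 0.0041], [-0.0109, 0, 0.0049], [-0.0132, 0, 0.0055]]
4.706 [[-0.0024, 0, 0.0006], [-0.0047, 0, 0.0011], [-0.0071, 0, 0.0015], [-0.0095, 0, 0.0018], [-0.0119, 0, 0.0019], [-0.0142, 0, 0.002]]
4.968 [[-0.0024, 0, 0.0], [-0.0048, 0, -0.0002], [-0.0072, 0, -0.0004], [-0.0096, 0, -0.0008], [-0.012, 0, -0.0012], [-0.0143, 0, -0.0018]]
5.229 [[-0.0023, 0, -0.0006], [-0.0046, 0, -0.0014], [-0.0068, 0, -0.0022], [-0.009, 0, -0.0032], [-0.0112, 0, -0.0042], [-0.0133, 0, -0.0054]]
5.491 [[-0.002, 0, -0.0012], [-0.004, 0, -0.0025], [-0.006, 0, -0.0
[... 214 characters left out ...]
14]]
6.015 [[-0.0012, 0, -0.0021], [-0.0023, 0, -0.0042], [-0.0033, 0, -0.0064], [-0.0042, 0, -0.0086], [-0.0049, 0, -0.0109], [-0.0056, 0, -0.0132]]
6.276 [[-0.0006, 0, -0.0023], [-0.0011, 0, -0.0047], [-0.0015, 0, -0.0071], [-0.0018, 0, -0.0094], [-0.0019, 0, -0.0118], [-0.002, 0, -0.0142]]
6.538 [[0.0, 0, -0.0024], [0.0002, 0, -0.0048], [0.0004, 0, -0.0072], [0.0008, 0, -0.0096], [0.0012, 0, -0.0119], [0.0018, 0, -0.0143]]
6.8 [[0.0006, 0, -0.0023], [0.0014, 0, -0.0046], [0.0022, 0, -0.0068], [0.0032, 0, -0.009], [0.0042, 0, -0.0112], [0.0054, 0, -0.0133]]
7.062 [[0.0012, 0, -0.002], [0.0025, 0, -0.004], [0.0039, 0, -0.006], [0.0054, 0, -0.0079], [0.007, 0, -0.0097], [0.0087, 0, -0.0114]]
```

Request:
arm_command:
  xyz:
    - [-0.0017,0,0.0016]
    - [-0.0035,0,0.0032]
    - [-0.0054,0,0.0047]
    - [-0.0073,0,0.0062]
    - [-0.0093,0,0.0075]
    - [-0.0113,0,0.0088]
  rot:
    - [0,0,0]
    - [0,0,0]
    - [0,0,0]
    - [0,0,0]
    - [0,0,0]
    - [0,0,0]

```text
time_s: 12.08
ee_pos: [0.4933, 0.0174, 0.1086]
tcp_rot: [-1.099, 1.279, 1.097]
wrist_force: [-3.0, -7.2, -1.9]
finger_gap: 0.231
```

Request:
arm_command:
  xyz:
    - [-0.0021,0,0.0011]
    - [-0.0042,0,0.0022]
    - [-0.0064,0,0.0032]
    - [-0.0087,0,0.0041]
    - [-0.0109,0,0.0049]
    - [-0.0132,0,0.0055]
  rot:
    - [0,0,0]
    - [0,0,0]
    - [0,0,0]
    - [0,0,0]
    - [0,0,0]
    - [0,0,0]

```text
time_s: 12.58
ee_pos: [0.494, 0.0225, 0.1213]
tcp_rot: [-1.099, 1.28, 1.096]
wrist_force: [-2.1, -8.9, -4.2]
finger_gap: 0.238
```

Request:
arm_command:
  xyz:
    - [-0.0024,0,0.0006]
    - [-0.0047,0,0.0011]
    - [-0.0071,0,0.0015]
    - [-0.0095,0,0.0018]
    - [-0.0119,0,0.0019]
    - [-0.0142,0,0.002]
  rot:
    - [0,0,0]
    - [0,0,0]
    - [0,0,0]
    - [0,0,0]
    - [0,0,0]
    - [0,0,0]

```text
time_s: 13.08
ee_pos: [0.4943, 0.0245, 0.1348]
tcp_rot: [-1.098, 1.281, 1.097]
wrist_force: [-0.8, -9.1, -6.5]
finger_gap: 0.233
```

Request:
arm_command:
  xyz:
    - [-0.0024,0,0.0]
    - [-0.0048,0,-0.0002]
    - [-0.0072,0,-0.0004]
    - [-0.0096,0,-0.0008]
    - [-0.012,0,-0.0012]
    - [-0.0143,0,-0.0018]
  rot:
    - [0,0,0]
    - [0,0,0]
    - [0,0,0]
    - [0,0,0]
    - [0,0,0]
    - [0,0,0]

```text
time_s: 13.58
ee_pos: [0.494, 0.023, 0.1484]
tcp_rot: [-1.098, 1.28, 1.098]
wrist_force: [0.9, -8.0, -11.0]
finger_gap: 0.234
```

Request:
arm_command:
  xyz:
    - [-0.0023,0,-0.0006]
    - [-0.0046,0,-0.0014]
    - [-0.0068,0,-0.0022]
    - [-0.009,0,-0.0032]
    - [-0.0112,0,-0.0042]
    - [-0.0133,0,-0.0054]
  rot:
    - [0,0,0]
    - [0,0,0]
    - [0,0,0]
    - [0,0,0]
    - [0,0,0]
    - [0,0,0]

```text
time_s: 14.08
ee_pos: [0.4933, 0.0183, 0.1612]
tcp_rot: [-1.097, 1.279, 1.099]
wrist_force: [2.3, -4.4, -12.5]
finger_gap: 0.237
```

Request:
arm_command:
  xyz:
    - [-0.002,0,-0.0012]
    - [-0.004,0,-0.0025]
    - [-0.006,0,-0.0039]
    - [-0.0079,0,-0.0054]
    - [-0.0097,0,-0.007]
    - [-0.0114,0,-0.0086]
  rot:
    - [0,0,0]
    - [0,0,0]
    - [0,0,0]
    - [0,0,0]
    - [0,0,0]
    - [0,0,0]

```text
time_s: 14.58
ee_pos: [0.4921, 0.0102, 0.1731]
tcp_rot: [-1.097, 1.278, 1.099]
wrist_force: [2.7, -3.5, -15.7]
finger_gap: 0.236
```

```bash
python3 st.py
```

```text
14.5833 [0.4921 0.0102 0.1731] [  2.6715  -3.503  -15.6715] 0.23644389110939978 [-0.0396 -0.0109 -0.0275  0.003   0.0373 -0.0382]
[-0.0483 -0.2028  1.6165 -0.0002  1.73   -1.4691]
[[-0.0022 -0.9888  0.1494]
 [-0.0001  0.1494  0.9888]
 [-1.      0.0021 -0.0004]]
toolshift to pre [-0.0868 -0.0007 -0.052 ] yaw need 8.484468778657828e-07
```

Request:
arm_command:
  xyz:
    - [-0.0017,0,-0.0018]
    - [-0.0033,0,-0.0036]
    - [-0.0048,0,-0.0054]
    - [-0.0062,0,-0.0073]
    - [-0.0076,0,-0.0093]
    - [-0.0088,0,-0.0114]
  rot:
    - [0,0,0]
    - [0,0,0]
    - [0,0,0]
    - [0,0,0]
    - [0,0,0]
    - [0,0,0]

```text
time_s: 15.08
ee_pos: [0.4904, -0.0007, 0.1826]
tcp_rot: [-1.097, 1.277, 1.1]
wrist_force: [4.1, -1.1, -19.2]
finger_gap: 0.239
```

Request:
arm_command:
  xyz:
    - [-0.0012,0,-0.0021]
    - [-0.0023,0,-0.0042]
    - [-0.0033,0,-0.0064]
    - [-0.0042,0,-0.0086]
    - [-0.0049,0,-0.0109]
    - [-0.0056,0,-0.0132]
  rot:
    - [0,0,0]
    - [0,0,0]
    - [0,0,0]
    - [0,0,0]
    - [0,0,0]
    - [0,0,0]

```text
time_s: 15.58
ee_pos: [0.4886, -0.0131, 0.1885]
tcp_rot: [-1.097, 1.275, 1.101]
wrist_force: [5.3, 2.4, -21.5]
finger_gap: 0.238
```

```bash
cat > ana.py <<'E'
import numpy as np
from scipy.optimize import least_squares
D=np.loadtxt('log.txt') # x y z fx fy fz dir
yaw=-.15;c,s=np.cos(yaw),np.sin(yaw)
Y=-s*D[:,0]+c*D[:,1];Z=D[:,2];FX=c*D[:,3]+s*D[:,4];FY=-s*D[:,3]+c*D[:,4];FZ=D[:,5];dr=D[:,6]
r=least_squares(lambda p:np.hypot(Y-p[0],Z-p[1])-p[2],[.045,.136,.055]);print('free circle',r.x,np.abs(r.fun).max())
r=least_squares(lambda p:np.hypot(Y-p[0],Z-p[1])-.055,[.045,.136]);print('fixed r',r.x,np.abs(r.fun).max())
yc,zc=r.x
a=np.arctan2(-(Y-yc),Z-zc)
# torque-equivalent: tangential unit for growing a: (-cos a,-sin a)
Ft=-(FY*-np.cos(a)+FZ*-np.sin(a)) # force arm applies along +a
Fr=-(FY*-np.sin(a)+FZ*np.cos(a))
M=np.c_[dr,np.sin(a),np.cos(a)]
k,res,_,_=np.linalg.lstsq(M,Ft,rcond=None);e=Ft-M@k
cov=np.linalg.inv(M.T@M)*e.var()*len(e)/(len(e)-3)
print('drag,s,c',k,'amp',np.hypot(k[1],k[2]),'rms',e.std(),'sd phase',np.sqrt(cov[1,1])/np.hypot(k[1],k[2]))
# Needed force = A sin(a+phi), phi=weight angle ahead of handle (a+phi=angle of weight from top). 
# weight clockwise angle from top w=a+phi; gravity torque in +a direction = mgr sin w ; arm force = -A sin(w)
phi=np.arctan2(-k[2],-k[1]);print('phi',phi,'target a for w=pi',(np.pi-phi)%(2*np.pi))
for row in zip(a%(2*np.pi),Ft,e,Fr,FX): print(np.round(row,2))
E
cat > log.txt <<'E'
0.4826 -0.0543 0.1848 -1.0 6.2 4.2 1
0.4808 -0.0663 0.1766 -2.4 3.6 6.6 1
0.4794 -0.0758 0.1654 -2.6 1.0 5.9 1
0.4785 -0.082 0.152 -4.1 -2.6 6.1 1
0.4781 -0.0844 0.1369 -3.4 -5.5 3.5 1
0.4783 -0.0828 0.122 -2.1 -5.5 1.3 1
0.4791 -0.0772 0.1082 -0.7 -5.7 -1.6 1
0.4805 -0.0682 0.0965 1.1 -5.4 -3.7 1
0.4822 -0.0563 0.0876 1.6 -4.4 -3.8 1
0.4842 -0.0427 0.0824 2.7 -3.3 -7.6 1
0.4864 -0.0283 0.0809 3.0 -2.3 -7.6 1
0.4885 -0.0143 0.0832 0.4 -1.2 -5.9 1
0.4905 -0.0015 0.0888 -3.5 -4.1 -1.0 1
0.492 0.0093 0.0975 -3.2 -5.5 0 1
0.4933 0.0174 0.1086 -3.0 -7.2 -1.9 1
0.494 0.0225 0.1213 -2.1 -8.9 -4.2 1
0.4943 0.0245 0.1348 -0.8 -9.1 -6.5 1
0.494 0.023 0.1484 0.9 -8.0 -11.0 1
0.4933 0.0183 0.1612 2.3 -4.4 -12.5 1
0.4921 0.0102 0.1731 2.7 -3.5 -15.7 1
E
python3 ana.py
```

```text
free circle [0.04302875 0.13575732 0.05502542] 0.0001587318276924099
fixed r [0.04302772 0.13574601] 0.00016680403845007602
drag,s,c [ 5.42977247 -2.13842726  3.52934431] amp 4.126638144959059 rms 0.4092537396406778 sd phase 0.031697546721203174
phi -1.026050390442636 target a for w=pi 4.167643044032429
[ 0.46  7.23 -0.4  -1.07 -1.92]
[ 0.73  6.79  0.17 -2.77 -2.91]
[ 1.    5.29 -0.24 -2.67 -2.72]
[ 1.27  4.89  0.46 -4.84 -3.67]
[ 1.55  3.37  0.01 -6.02 -2.54]
[ 1.82  2.69  0.21 -5.25 -1.25]
[ 2.09  1.48 -0.33 -5.77  0.16]
[ 2.36  1.09 -0.32 -6.27  1.89]
[ 2.64  1.76  0.45 -5.32  2.24]
[ 2.9   0.99 -0.5  -8.06  3.16]
[ 3.17  2.06  0.09 -7.54  3.31]
[ 3.43  2.78  0.11 -5.32  0.57]
[ 3.69  4.42  0.89  1.54 -2.85]
[ 3.95  4.11 -0.42  4.26 -2.34]
[ 4.2   5.38 -0.17  5.65 -1.89]
[ 4.45  6.45 -0.12  7.69 -0.75]
[ 4.7   6.66 -0.85  9.    0.57]
[ 4.94  8.92  0.59 10.1   2.09]
[5.19 9.23 0.27 9.33 2.93]
[ 5.46  9.48  0.09 12.88  3.19]
```

Request:
arm_command:
  xyz:
    - [-0.0003,0,-0.0026]
    - [-0.0006,0,-0.0054]
    - [-0.0008,0,-0.0081]
    - [-0.0008,0,-0.0107]
    - [-0.0007,0,-0.0135]
    - [-0.0005,0,-0.0162]
  rot:
    - [0,0,0]
    - [0,0,0]
    - [0,0,0]
    - [0,0,0]
    - [0,0,0]
    - [0,0,0]

```text
time_s: 16.08
ee_pos: [0.4865, -0.0275, 0.1909]
tcp_rot: [-1.097, 1.27, 1.102]
wrist_force: [3.3, 8.5, -12.0]
finger_gap: 0.235
```

Request:
arm_command:
  xyz:
    - [0.0,0,-0.0024]
    - [0.0002,0,-0.0048]
    - [0.0004,0,-0.0072]
    - [0.0008,0,-0.0096]
    - [0.0012,0,-0.0119]
    - [0.0018,0,-0.0143]
  rot:
    - [0,0,0]
    - [0,0,0]
    - [0,0,0]
    - [0,0,0]
    - [0,0,0]
    - [0,0,0]

```text
time_s: 16.58
ee_pos: [0.4846, -0.041, 0.1899]
tcp_rot: [-1.098, 1.268, 1.102]
wrist_force: [2.0, 10.0, -10.3]
finger_gap: 0.234
```

Request:
arm_command:
  xyz:
    - [0.0006,0,-0.0023]
    - [0.0014,0,-0.0046]
    - [0.0022,0,-0.0068]
    - [0.0032,0,-0.009]
    - [0.0042,0,-0.0112]
    - [0.0054,0,-0.0133]
  rot:
    - [0,0,0]
    - [0,0,0]
    - [0,0,0]
    - [0,0,0]
    - [0,0,0]
    - [0,0,0]

```text
time_s: 17.08
ee_pos: [0.4827, -0.0539, 0.1855]
tcp_rot: [-1.098, 1.267, 1.102]
wrist_force: [0.8, 11.2, -7.0]
finger_gap: 0.238
```

```bash
python3 st.py; python3 gen.py 6.8 4.182 10 6
```

```text
17.0833 [ 0.4827 -0.0539  0.1855] [ 0.7719 11.2186 -6.9797] 0.23784723548355668 [-0.0523 -0.005   0.0248 -0.0017 -0.0216 -0.0505]
[-0.186  -0.2257  1.6145  0.0069  1.7501 -1.6098]
[[ 0.0039 -0.9894  0.1451]
 [ 0.0062  0.1452  0.9894]
 [-1.     -0.003   0.0067]]
toolshift to pre [-0.0744 -0.0009  0.0133] yaw need -0.004337990439873485
6.538 [[-0.0012, 0, 0.0021], [-0.0022, 0, 0.0043], [-0.0032, 0, 0.0065], [-0.004, 0, 0.0087], [-0.0048, 0, 0.011], [-0.0054, 0, 0.0133]]
6.276 [[-0.0006, 0, 0.0024], [-0.001, 0, 0.0047], [-0.0014, 0, 0.0071], [-0.0016, 0, 0.0095], [-0.0018, 0, 0.0119], [-0.0018, 0, 0.0143]]
6.015 [[0.0001, 0, 0.0024], [0.0002, 0, 0.0048], [0.0005, 0, 0.0071], [0.0009, 0, 0.0095], [0.0014, 0, 0.0119], [0.002, 0, 0.0142]]
5.753 [[0.0007, 0, 0.0023], [0.0014, 0, 0.0046], [0.0023, 0, 0.0068], [0.0033, 0, 0.009], [0.0044, 0, 0.0111], [0.0056, 0, 0.0132]]
5.491 [[0.0012, 0, 0.0021], [0.0026, 0, 0.0041], [0.004, 0, 0.006], [0.0055, 0, 0.0078], [0.0071, 0, 0.0096], [0.0088, 0, 0.0114]]
5.229 [[0.0017, 0, 0.0016], [0.0035, 0, 0.0032], [0.0054, 0, 0.0047], [0.0074, 0, 0.0061], [0.0094, 0, 0.0074], [0.0114, 0, 0.0086]]
4.967 [[0.0021, 0, 0.0012], [0.0043, 0, 0.0022], [0.0065, 0, 0.0032], [0.0087, 0, 0.004], [0.011, 0, 0.0048], [0.0133, 0, 0.0054]]
4.706 [[0.0024, 0, 0.0006], [0.0047, 0, 0.001], [0.0071, 0, 0.0014], [0.0095, 0, 0.0016], [0.0119, 0, 0.0018], [0.0143, 0, 0.0018]]
4.444 [[0.0024, 0, -0.0001], [0.0048, 0, -0.0002], [0.0071, 0, -0.0005], [0.0095, 0, -0.0009], [0.0119, 0, -0.0014], [0.0142, 0, -0.002]]
4.182 [[0.0023, 0, -0.0007], [0.0046, 0, -0.0014], [0.0068, 0, -0.0023], [0.009, 0, -0.0033], [0.0111, 0, -0.0044], [0.0132, 0, -0.0056]]
```

Request:
arm_command:
  xyz:
    - [-0.0012,0,0.0021]
    - [-0.0022,0,0.0043]
    - [-0.0032,0,0.0065]
    - [-0.004,0,0.0087]
    - [-0.0048,0,0.011]
    - [-0.0054,0,0.0133]
  rot:
    - [0,0,0]
    - [0,0,0]
    - [0,0,0]
    - [0,0,0]
    - [0,0,0]
    - [0,0,0]

```text
time_s: 17.58
ee_pos: [0.4841, -0.0442, 0.1889]
tcp_rot: [-1.099, 1.277, 1.097]
wrist_force: [-2.9, -1.2, -5.3]
finger_gap: 0.236
```

Request:
arm_command:
  xyz:
    - [-0.0006,0,0.0024]
    - [-0.001,0,0.0047]
    - [-0.0014,0,0.0071]
    - [-0.0016,0,0.0095]
    - [-0.0018,0,0.0119]
    - [-0.0018,0,0.0143]
  rot:
    - [0,0,0]
    - [0,0,0]
    - [0,0,0]
    - [0,0,0]
    - [0,0,0]
    - [0,0,0]

```text
time_s: 18.08
ee_pos: [0.4863, -0.0299, 0.1906]
tcp_rot: [-1.099, 1.276, 1.097]
wrist_force: [-4.6, -1.2, -0.7]
finger_gap: 0.236
```

Request:
arm_command:
  xyz:
    - [0.0001,0,0.0024]
    - [0.0002,0,0.0048]
    - [0.0005,0,0.0071]
    - [0.0009,0,0.0095]
    - [0.0014,0,0.0119]
    - [0.002,0,0.0142]
  rot:
    - [0,0,0]
    - [0,0,0]
    - [0,0,0]
    - [0,0,0]
    - [0,0,0]
    - [0,0,0]

```text
time_s: 18.58
ee_pos: [0.4884, -0.0157, 0.1887]
tcp_rot: [-1.099, 1.276, 1.098]
wrist_force: [-4.2, -0.6, -0.9]
finger_gap: 0.236
```

Request:
arm_command:
  xyz:
    - [0.0007,0,0.0023]
    - [0.0014,0,0.0046]
    - [0.0023,0,0.0068]
    - [0.0033,0,0.009]
    - [0.0044,0,0.0111]
    - [0.0056,0,0.0132]
  rot:
    - [0,0,0]
    - [0,0,0]
    - [0,0,0]
    - [0,0,0]
    - [0,0,0]
    - [0,0,0]

```text
time_s: 19.08
ee_pos: [0.4903, -0.0026, 0.1831]
tcp_rot: [-1.099, 1.276, 1.098]
wrist_force: [-6.1, -1.4, 0.0]
finger_gap: 0.239
```

Request:
arm_command:
  xyz:
    - [0.0012,0,0.0021]
    - [0.0026,0,0.0041]
    - [0.004,0,0.006]
    - [0.0055,0,0.0078]
    - [0.0071,0,0.0096]
    - [0.0088,0,0.0114]
  rot:
    - [0,0,0]
    - [0,0,0]
    - [0,0,0]
    - [0,0,0]
    - [0,0,0]
    - [0,0,0]

```text
time_s: 19.58
ee_pos: [0.492, 0.0086, 0.1742]
tcp_rot: [-1.098, 1.276, 1.098]
wrist_force: [-4.8, -2.4, 0.4]
finger_gap: 0.236
```

Request:
arm_command:
  xyz:
    - [0.0017,0,0.0016]
    - [0.0035,0,0.0032]
    - [0.0054,0,0.0047]
    - [0.0074,0,0.0061]
    - [0.0094,0,0.0074]
    - [0.0114,0,0.0086]
  rot:
    - [0,0,0]
    - [0,0,0]
    - [0,0,0]
    - [0,0,0]
    - [0,0,0]
    - [0,0,0]

```text
time_s: 20.08
ee_pos: [0.4933, 0.0171, 0.163]
tcp_rot: [-1.099, 1.276, 1.098]
wrist_force: [-5.9, -1.7, 0.6]
finger_gap: 0.236
```

Request:
arm_command:
  xyz:
    - [0.0021,0,0.0012]
    - [0.0043,0,0.0022]
    - [0.0065,0,0.0032]
    - [0.0087,0,0.004]
    - [0.011,0,0.0048]
    - [0.0133,0,0.0054]
  rot:
    - [0,0,0]
    - [0,0,0]
    - [0,0,0]
    - [0,0,0]
    - [0,0,0]
    - [0,0,0]

```text
time_s: 20.58
ee_pos: [0.4941, 0.0224, 0.1498]
tcp_rot: [-1.098, 1.276, 1.098]
wrist_force: [-5.4, -1.9, 2.2]
finger_gap: 0.242
```

Request:
arm_command:
  xyz:
    - [0.0024,0,0.0006]
    - [0.0047,0,0.001]
    - [0.0071,0,0.0014]
    - [0.0095,0,0.0016]
    - [0.0119,0,0.0018]
    - [0.0143,0,0.0018]
  rot:
    - [0,0,0]
    - [0,0,0]
    - [0,0,0]
    - [0,0,0]
    - [0,0,0]
    - [0,0,0]

```text
time_s: 21.08
ee_pos: [0.4944, 0.0243, 0.1358]
tcp_rot: [-1.098, 1.275, 1.098]
wrist_force: [-7.6, -1.0, 4.1]
finger_gap: 0.235
```

Request:
arm_command:
  xyz:
    - [0.0024,0,-0.0001]
    - [0.0048,0,-0.0002]
    - [0.0071,0,-0.0005]
    - [0.0095,0,-0.0009]
    - [0.0119,0,-0.0014]
    - [0.0142,0,-0.002]
  rot:
    - [0,0,0]
    - [0,0,0]
    - [0,0,0]
    - [0,0,0]
    - [0,0,0]
    - [0,0,0]

```text
time_s: 21.58
ee_pos: [0.4941, 0.0226, 0.1219]
tcp_rot: [-1.098, 1.275, 1.098]
wrist_force: [-8.1, 0.0, 4.1]
finger_gap: 0.233
```

```bash
cat >> log.txt <<'E'
0.4904 -0.0007 0.1826 4.1 -1.1 -19.2 1
0.4886 -0.0131 0.1885 5.3 2.4 -21.5 1
0.4865 -0.0275 0.1909 3.3 8.5 -12.0 1
0.4846 -0.041 0.1899 2 10 -10.3 1
0.4827 -0.0539 0.1855 0.8 11.2 -7 1
0.4863 -0.0299 0.1906 -4.6 -1.2 -0.7 -1
0.4884 -0.0157 0.1887 -4.2 -.6 -.9 -1
0.4903 -0.0026 0.1831 -6.1 -1.4 0 -1
0.4920 0.0086 0.1742 -4.8 -2.4 .4 -1
0.4933 0.0171 0.1630 -5.9 -1.7 .6 -1
0.4941 0.0224 0.1498 -5.4 -1.9 2.2 -1
0.4944 0.0243 0.1358 -7.6 -1 4.1 -1
0.4941 0.0226 0.1219 -8.1 0 4.1 -1
E
python3 ana.py
```

```text
free circle [0.04297687 0.13579434 0.05502922] 0.00037662810771250943
fixed r [0.0429857  0.13580258] 0.00039528016573521507
drag,s,c [ 5.46341227 -2.10478834  3.45767437] amp 4.047918719911505 rms 0.46021602637992487 sd phase 0.03000004942809523
phi -1.0239828002637157 target a for w=pi 4.165575453853509
[ 0.46  7.23 -0.38 -1.07 -1.92]
[ 0.73  6.79  0.17 -2.77 -2.91]
[ 1.    5.29 -0.26 -2.67 -2.72]
[ 1.27  4.89  0.42 -4.84 -3.67]
[ 1.55  3.38 -0.05 -6.01 -2.54]
[ 1.82  2.7   0.14 -5.24 -1.25]
[ 2.1   1.49 -0.42 -5.77  0.16]
[ 2.37  1.1  -0.42 -6.27  1.89]
[ 2.64  1.76  0.35 -5.31  2.24]
[ 2.91  1.   -0.61 -8.06  3.16]
[ 3.17  2.06 -0.01 -7.54  3.31]
[ 3.43  2.78  0.02 -5.32  0.57]
[ 3.69  4.42  0.81  1.54 -2.85]
[ 3.95  4.11 -0.47  4.26 -2.34]
[ 4.2   5.39 -0.2   5.64 -1.89]
[ 4.45  6.45 -0.13  7.68 -0.75]
[ 4.69  6.66 -0.84  9.    0.57]
[ 4.94  8.93  0.62 10.09  2.09]
[5.19 9.24 0.31 9.32 2.93]
[ 5.45  9.5   0.15 12.87  3.19]
[ 5.72  9.86  0.35 16.48  4.22]
[ 5.97  9.64  0.24 19.48  4.88]
[ 6.24  9.44  0.42 11.58  1.99]
[ 0.2   7.91 -0.52 12.14  0.48]
[ 0.45  7.01 -0.64 11.19 -0.88]
[ 6.28 -1.87  0.13  0.7  -4.37]
[ 6.02 -0.94  0.63  1.19 -4.06]
[ 5.75 -1.98 -0.56  1.16 -5.82]
[ 5.49 -2.45 -0.91  1.92 -4.39]
[ 5.23 -1.79  0.13  1.93 -5.58]
[ 4.97 -2.81 -0.27  2.03 -5.06]
[ 4.71 -4.1  -0.74  2.12 -7.37]
[ 4.46 -3.66  0.64  2.21 -8.01]
```

```bash
python3 gen.py 4.444 4.16 1 8
```

```text
4.16 [[0.0019, 0, -0.0005], [0.0037, 0, -0.0011], [0.0055, 0, -0.0018], [0.0073, 0, -0.0026], [0.0091, 0, -0.0034], [0.0109, 0, -0.0043], [0.0126, 0, -0.0052], [0.0143, 0, -0.0062]]
```

Request:
arm_command:
  xyz:
    - [0.0019,0,-0.0005]
    - [0.0037,0,-0.0011]
    - [0.0055,0,-0.0018]
    - [0.0073,0,-0.0026]
    - [0.0091,0,-0.0034]
    - [0.0109,0,-0.0043]
    - [0.0126,0,-0.0052]
    - [0.0143,0,-0.0062]
    - [0.0143,0,-0.0062]
    - [0.0143,0,-0.0062]
    - [0.0143,0,-0.0062]
    - [0.0143,0,-0.0062]
  rot:
    - [0,0,0]
    - [0,0,0]
    - [0,0,0]
    - [0,0,0]
    - [0,0,0]
    - [0,0,0]
    - [0,0,0]
    - [0,0,0]
    - [0,0,0]
    - [0,0,0]
    - [0,0,0]
    - [0,0,0]

```text
time_s: 22.58
ee_pos: [0.4932, 0.0166, 0.1074]
tcp_rot: [-1.098, 1.275, 1.098]
wrist_force: [-7.2, 0.9, 3.1]
finger_gap: 0.236
```

```bash
cat > ang.py <<'E'
from h import *
s=env.read_state();p=s['ee_pos'];Y=np.sin(.15)*p[0]+np.cos(.15)*p[1];print(s['time_s'],'a',np.arctan2(-(Y-.04298),p[2]-.1358)%(2*np.pi),s['wrist_force'],s['qvel'],s['finger_gap'])
E
python3 ang.py
python3 - <<'E'
from h import *
im,d=snap('side','side3'); snap('top','top3')
cv2.imwrite('pics/side3z.png',cv2.resize(im[110:260,150:350,::-1],None,fx=4,fy=4))
E
```

```text
22.5833 a 4.1709025240563875 [-7.2472  0.8773  3.0687] [-0.0003 -0.0011  0.0004  0.     -0.0011  0.0025] 0.23635362258579484
```

View pics/side3z.png

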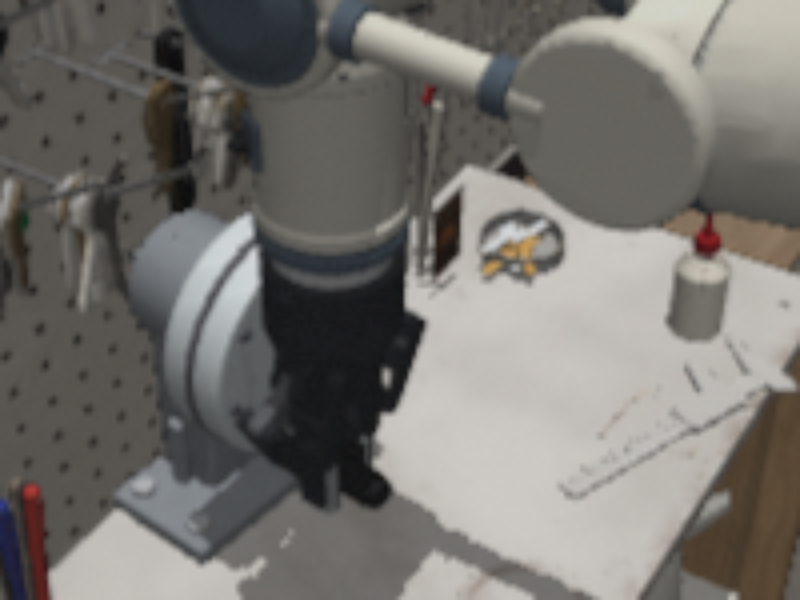

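View pics/side3.png

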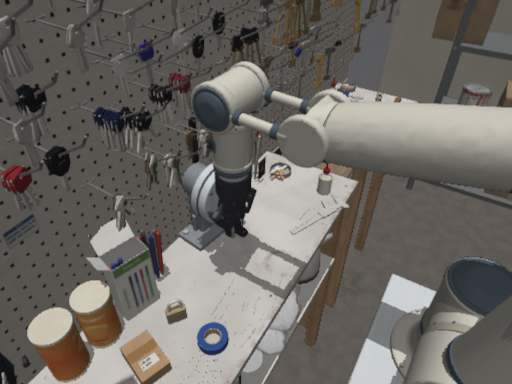

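Request:
arm_command:
  xyz:
    - [0,0,0]
    - [0,0,0]
    - [0,0,0]
    - [0,0,0]
  rot:
    - [0,0,0]
    - [0,0,0]
    - [0,0,0]
    - [0,0,0]

```text
time_s: 23.02
ee_pos: [0.4932, 0.0166, 0.1074]
tcp_rot: [-1.098, 1.275, 1.098]
wrist_force: [-7.5, -0.1, 4.1]
finger_gap: 0.236
```

```bash
python3 ang.py; python3 -c "
from cell import env
print(env.sign_off())"; python3 ang.py
```

```text
23.0167 a 4.170935477188683 [-7.5357 -0.0686  4.0967] [-0.0005 -0.0015  0.0008 -0.0001 -0.0005 -0.0001] 0.2357602431366463
the job is handed in; nothing more can be done
None
the job is handed in; nothing more can be done
```

I gripped the crank handle and turned the drum clockwise a little more than once right round, about 6.5 rad. I then brought it back to where the heavy side should be straight down and handed the job in at 23.0 s, still gripping the handle.

- **Where the weight is:** I fitted 33 force readings taken in both directions. The drag came out at 5.46 N and the hidden weight's pull at 4.05 N, both matching the description. They put the heavy side at the bottom when the handle is at a = 4.166 rad, give or take about 0.03 rad. The clockwise readings alone gave 4.168 rad.
- **Last checks:** The handle stood at a = 4.171 rad, at rest, with the grip holding. In the final side picture the oil bottle, tape roll and padlock looked to be where they started. I judged that by eye and did not measure it.
- **Sideways load:** My first circle was centred about 2 mm off, which loaded the handle up to about 22 N at the wrist. I corrected this before completing the turn. About 7.5 N of steady push along the axle remained at the end, within limits.

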